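# Take the lid off the spice box and put the jars away

## Robot

A 6-joint arm with a two-finger parallel gripper is mounted at the origin on a cart in front of the work surface, level with it; the furniture and walls round the work are solid. World frame = base frame: x ahead of the robot, y to its left, z up, the work surface at z = 0. Lengths are in m, angles in rad, forces in N, time in s.
With the tool pointing down it reaches from about 0.35 to 0.975 m from the base axis. Payload 4.9 kg.
Tool frame: the origin (TCP) lies on the centre line of the jaws, within the pads' length; the fingertips stand 8 mm ahead of it and the grasp point (between the pads) lies 11 mm behind it; z points along the fingers, y is the line along which they close (so a half turn about z gives the same grasp; the last joint's range is limited). The gripper opens to 85 mm and grips with 20 to 120 N. Pads are 22 mm wide; open, the fingers measure 114 mm over their backs; the gripper's body (76 mm by 85 mm) begins 54 mm behind the grasp point. The pads swing forward as they close: fully open they stand 13 mm farther back than shut.
Start: joints at [0.982, 0.053, 1.613, -0, 1.476, -0.119], TCP at [0.283, 0.557, 0.239] pointing down, gripper open.
Joint ranges: [-3.01, 3.01], [-1.01, 2.22], [0.06, 2.58], [-1.02, 4.17], [0.09, 2.62], [-3.14, 3.14]. Speed limits (rad/s): [2.57, 2.57, 3.14, 3.14, 3.14, 3.14].

## Interface

Orientations are given as a rotation vector (axis times angle).
In Python, from station import ctrl gives the robot as it stands.
- The arm moves only by the shell command python3 -m jog 'ROWS' [FORCE]. ROWS is rows parted by semicolons, their numbers by spaces, 1 to 20 of them, each of 7 numbers: the finger opening in m, then dx, dy, dz in m, then a rotation vector rx, ry, rz in rad; each row is the pose to reach, as a shift and turn from the pose commanded when the command began, along the tool's axes at that moment; what a row does not reach only later rows make up. A row lasts 1/12 s, in which the tool goes at most 0.0417 m and 0.125 rad, less where a joint would pass 70% of its speed; a pose out of reach is approached as far as the arm can. The fingers move at their own pace and stop on an object; FORCE is the grip in N (left out, the last holds). Time passes only in rows, so rows that do not move let the fingers close. It prints the time, the measured TCP pose, the force, the opening and the grip force at its end.
- ctrl.get_obs(): the state, without advancing time (a new reading comes with each control period).
- ctrl.get_image(name): name is "side" or "top" or "wrist"; returns the picture (480x640x3 uint8, red, green, blue); there is no depth.
- ctrl.camera_params(name): a dict with "fx", "fy", "cx", "cy" (pixels), "k1" (the pictures are not rectified: a ray, as slopes to the right and down, at radius r is drawn at 1 + k1 r^2 times it, then the intrinsics apply), "T" (4x4, takes a point from camera to world coordinates); the wrist camera has in their place "tool_from_camera" (4x4, takes a point from camera to tool coordinates, whose origin is the TCP and whose axes are the flange's). Camera axes: x right, y down, z forward; pixel columns grow to the right and rows downward; lengths in m; the calibration is good to about 2 mm. A picture is of the moment at which its call begins: read the wrist's pose just before it. camera_params takes no time and is no camera call.
- ctrl.finish_job(): hands the job in; it is judged then, once.
Trained networks look in the newest picture that a camera, given by its name, has taken for a name from the list of things; names that differ only in an ending like _2 or _b are one class to them, and where a whole thing is asked for, a point or a joint stands for the part that bears it (a point fixed in the world has none). Each returns a list of dicts, best first, with "p" (0 to 1); they miss things now and then, are a little off and sometimes report something else, mostly with a low value. They report only what shows in the picture. A call takes as long as a camera call.
- ctrl.find_in(camera, thing): "extent" ([left, top, right, bottom] in pixels, round what is visible of it).
- ctrl.cut_out(camera, thing): "mask" (480x640 bool, what is visible of it) and "extent" ([left, top, right, bottom] in pixels, round what is visible of it).
- ctrl.tip_of(camera, thing): "xy" ([column, row] in pixels: a listed point, or the origin of a listed thing).
The state is a dict: "t": time; "q": joint angles; "dq": joint speeds; "effort": joint torques, N m; "tool_pos": TCP position; "tool_rot": TCP orientation; "contact_force": force on the tool from outside, world axes, zero at the start; "wrist_torque": the same for the moment, N m; "opening": finger opening in m; "grip_force": force on a finger pad.
Only numpy, scipy, OpenCV 4.12 (cv2) and the standard library are available. Lean on these libraries where they do the work, as an engineer would, in place of code of your own. Each camera call takes 0.05 s, during which the arm holds its last target. There are 200 camera calls.

## Task

Put the two spice jars away in the blue box: they are too tall for it to close, so first swing its wooden lid up to upright, lift it straight up off its hinge pins and stand it gently on its hinge edge in the slot of the wooden lid stand. Then set both jars down gently, upright, on the floor of the box. Do not tip the jars over and leave everything else where it is.

Things in the scene. Friction and masses are not known exactly. Their poses are not given: they have to be found in the camera images.
- spice_box: Blue open-topped metal chest, fixed, 130 (its x) x 200 (its y) x 70 mm high, walls and floor 6 mm. Origin at the centre of its underside, z up. Its +x side carries two steel brackets with the hinge pins that the lid hangs on, and a back stop that lets an upright lid lean about 4 degrees past upright and rest there by itself; its -x side is the side where the lid is lifted.
- box_hinge (a point): Middle of the box's hinge axis: 85 mm along box +x from the box centre, 75 mm above the cooktop; the axis runs along box y. Two pins lie on it, from 58 to 75 mm either side, 6 mm wide and 12 mm tall in section (flat sides upright). The back stop is a steel upright 30 mm wide in the middle, 8 mm beyond the axis, reaching 44 mm above it.
- box_floor (a point): Centre of the inner floor of the spice box, 6 mm above the cooktop. The inside is 118 (box x) x 188 (box y) mm; the rim is 64 mm above this floor, so a jar standing in it sticks out. An extractor hood hangs 0.58 m above the back of the cooktop, from about x = 0.59 m on: carry jars low enough that the wrist stays clear of it.
- box_lid: Loose wooden lid, 0.2 to 0.4 kg. Origin in the middle of its hinge edge, on the hinge axis; the plate, 10 mm thick, 206 mm along lid y, runs from 14 to 154 mm along lid -x; lid z is its top normal. Shut, it lies flat, its axes those of the box; it opens by lid -x swinging up. Below 45 degrees the pins hold it; within 25 degrees of upright it lifts straight off; 25 mm clears the pins; play 3 mm.
- lid_handle (a point): Middle of the round steel handle bar on the lid's free edge: 10 mm thick, along lid y, 80 mm free length, an arm at each end. It lies 188 mm along lid -x and 34 mm along lid +z from the lid origin: 109 mm above the cooktop when shut, 263 mm when upright, free on both sides from above in both. The bar can turn between gripping fingers, so a gripper may keep pointing down along the arc.
- lid_centre (a point): Centre of the wooden plate of the lid, 84 mm along lid -x from the lid origin. The lid's two C-shaped steel knuckles on the hinge edge are 22 mm across, reach 10 mm beyond the lid origin (lid +x) and sit 62 to 74 mm either side along lid y.
- lid_stand: Light wooden lid stand, fixed: base board 110 (its x) x 200 (its y) x 16 mm with a row of three wooden pegs on each side of a slot that runs along its y; the pegs reach 121 mm above the cooktop and flare outward over the top 20 mm. Origin at the centre of its underside, level with the cooktop.
- stand_slot (a point): Centre of the slot's floor, 16 mm above the cooktop. The slot is 36 mm wide (stand x) between the pegs and 38 mm at its floor. The lid stands here on its knuckles, its y along the stand's y, its origin then about 27 mm above the cooktop; either face may point to either side. Let go, it may lean up to about 17 degrees against the pegs.
- spice_jar_a: Spice jar, clear with a red and white label and a black cap, 44 mm across, 96 mm high, 0.11 kg; origin at the centre of its underside, z up. The cap is the top 21 mm.
- spice_jar_b: The other spice jar, same shape and size as the first, origin at the centre of its underside.
- ramekin: Small white ceramic dish, 68 mm across, 36 mm high, a bystander on the cooktop near the jars; origin at the centre of its underside. Leave it.
- lemon: Lemon, 71 x 53 x 51 mm, bystander behind the jars. Leave it.
- garlic: Garlic bulb, 60 mm, bystander behind the jars. Leave it.
- pepper_mill: Dark wooden pepper mill, 59 mm across, 190 mm high, bystander at the back. Leave it.
- mug: Blue and white mug, 107 mm high, bystander at the back right. Leave it.

How it is judged:
By the outcome, as a careful person would: the job done as asked, in the order asked, and still so for the second after the job is handed in, with the robot touching nothing.
It also fails if it takes over 70 s, if anything falls off the work surface, if the arm or the gripper's body presses on something with over 40 N, if the wrist force passes 120 N, or if a joint passes its speed limit or range.

## Working session

There is one attempt and no reset: what is moved stays moved. The work goes in short steps, Python scripts to look and compute and a shell command to move; the robot and the scene stay as the last step left them, time stands still between calls to the robot, and variables do not carry over. Pictures are saved under pics/ and viewed, at most 10 in all, crops included, and the job is handed in when it is done.

```bash
ls; mkdir -p pics; cat > h.py <<'E'
import numpy as np, cv2
from scipy.spatial.transform import Rotation as R
from station import ctrl
def cam(n):
    p=ctrl.camera_params(n)
    if n=="wrist":
        o=ctrl.get_obs(); T=np.eye(4); T[:3,:3]=R.from_rotvec(o["tool_rot"]).as_matrix(); T[:3,3]=o["tool_pos"]
        return p,T@np.array(p["tool_from_camera"])
    return p,np.array(p["T"])
def ray(c,xy):
    p,T=c
    d=np.array([(xy[0]-p["cx"])/p["fx"],(xy[1]-p["cy"])/p["fy"]]); u=d.copy()
    for _ in range(20): u=d/(1+p["k1"]*(u@u))
    v=T[:3,:3]@np.r_[u,1]; return T[:3,3],v/np.linalg.norm(v)
def onz(c,xy,z):
    o,v=ray(c,xy); return o+v*(z-o[2])/v[2]
def tri(rs):
    A=0;b=0
    for o,v in rs:
        M=np.eye(3)-np.outer(v,v);A=A+M;b=b+M@o
    x=np.linalg.solve(A,b); return x,[float(np.linalg.norm(np.cross(x-o,v))) for o,v in rs]
def proj(c,X):
    p,T=c; q=np.linalg.inv(T)@np.r_[X,1]; u=q[:2]/q[2]; u=u*(1+p["k1"]*(u@u)); return np.array([u[0]*p["fx"]+p["cx"],u[1]*p["fy"]+p["cy"]])
def snap(n,f):
    im=ctrl.get_image(n); cv2.imwrite(f,im[:,:,::-1]); return im
E
python3 - <<'E'
from h import *
np.set_printoptions(precision=4,suppress=True)
ims=[];rays={}
for n in ("top","side"):
    c=cam(n); im=ctrl.get_image(n)[:,:,::-1]; cv2.imwrite(f"pics/{n}0.png",im)
    print(n,"cam at",c[1][:3,3])
    for t in ["box_hinge","box_floor","lid_handle","lid_centre","spice_box","lid_stand","stand_slot","spice_jar_a","ramekin","box_lid"]:
        r=ctrl.tip_of(n,t)
        print(t,[(np.round(d["xy"]).tolist(),round(d["p"],2)) for d in r[:3]])
        if r: rays.setdefault(t,[]).append(ray(c,r[0]["xy"]))
for t,r in rays.items():
    if len(r)==2: print(t,*tri(r))
E
```

```text
pics
top cam at [ 0.4179 -0.0308  1.295 ]
box_hinge [([165.0, 302.0], 0.78)]
box_floor []
lid_handle [([250.0, 280.0], 0.64)]
lid_centre [([206.0, 293.0], 0.68)]
spice_box [([479.0, 299.0], 0.42), ([479.0, 214.0], 0.4)]
lid_stand [([479.0, 302.0], 0.58)]
stand_slot [([479.0, 299.0], 0.91)]
spice_jar_a [([388.0, 300.0], 0.76), ([347.0, 295.0], 0.7)]
ramekin [([308.0, 310.0], 0.75)]
box_lid [([167.0, 300.0], 0.82)]
side cam at [-0.4572 -0.2064  1.4913]
box_hinge [([178.0, 259.0], 0.85)]
box_floor [([289.0, 295.0], 0.21)]
lid_handle [([246.0, 252.0], 0.97)]
lid_centre [([327.0, 296.0], 0.63), ([210.0, 263.0], 0.62), ([245.0, 252.0], 0.6)]
spice_box [([206.0, 263.0], 0.62)]
lid_stand [([436.0, 309.0], 0.56), ([352.0, 248.0], 0.3)]
stand_slot [([439.0, 308.0], 0.85)]
spice_jar_a [([329.0, 295.0], 0.78), ([358.0, 304.0], 0.59), ([179.0, 261.0], 0.53)]
ramekin [([287.0, 297.0], 0.62)]
box_lid [([178.0, 263.0], 0.68)]
box_hinge [0.4589 0.3345 0.0983] [0.0013942133924219975, 0.0013942133924219901]
lid_handle [0.5057 0.1489 0.1045] [0.003493408097673834, 0.0034934080976738702]
lid_centre [0.4338 0.0662 0.153 ] [0.1657064323683414, 0.16570643236834134]
spice_box [ 0.291  -0.0541  0.6231] [0.21574557190991006, 0.21574557190991014]
lid_stand [ 0.452  -0.3841  0.0237] [0.00013971816597890352, 0.00013971816597888807]
stand_slot [ 0.4597 -0.3899  0.0154] [0.004119688536804457, 0.004119688536804403]
spice_jar_a [ 0.4458 -0.1287  0.0609] [0.039322787361856966, 0.03932278736185705]
ramekin [0.4371 0.0239 0.0111] [0.004819913381347283, 0.004819913381347321]
box_lid [0.4646 0.3407 0.0707] [0.0028013044153514977, 0.0028013044153514083]
```

View pics/top0.png

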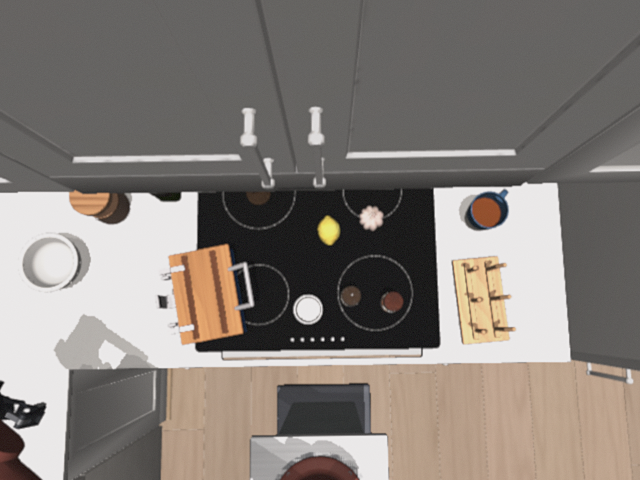

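View pics/side0.png

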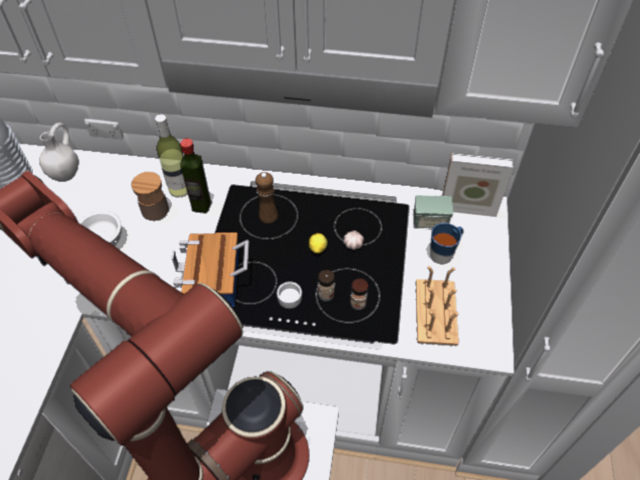

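The top view shows the lid shut (plate about 170–243, 245–345), with its hinge at the left (165,302) and the handle at the right (about 245,285). The jars are at (350,296) and (391,301), the ramekin at (308,310) and the stand at (480,300). The side view agrees with this. Next I work out a move to a wrist viewpoint above the box.

```bash
cat >> h.py <<'E'
def down(yaw):  # tool pointing down, tool y along world heading yaw
    y=np.array([np.cos(yaw),np.sin(yaw),0]);z=np.array([0,0,-1.]);return np.c_[np.cross(y,z),y,z]
def delta(pos,Rt=None):
    "shift & rotvec in tool axes, from the measured pose"
    o=ctrl.get_obs();R0=R.from_rotvec(o["tool_rot"]).as_matrix()
    d=R0.T@(np.array(pos)-o["tool_pos"]); r=np.zeros(3) if Rt is None else R.from_matrix(R0.T@Rt).as_rotvec()
    print("delta",np.round(d,4),np.round(r,4),"t",o["t"],"rows>=",round(max(np.linalg.norm(d)/.0417,np.linalg.norm(r)/.125),1))
E
python3 - <<'E'
from h import *
np.set_printoptions(precision=4,suppress=True)
o=ctrl.get_obs(); print(o); print(R.from_rotvec(o["tool_rot"]).as_matrix()); print(ctrl.camera_params("wrist"))
for y in (104,-76): delta([0.48,0.2,0.36],down(np.radians(y)))
E
```

```text
{'t': 1.1, 'q': array([ 0.982 ,  0.0527,  1.6129,  0.    ,  1.476 , -0.119 ]), 'dq': array([-0.0011,  0.0007, -0.0018,  0.001 , -0.0017, -0.0009]), 'effort': array([ -0.0003, -39.368 , -37.0468,  -0.0001,   0.0002,  -0.    ]), 'tool_pos': array([0.2829, 0.5573, 0.2393]), 'tool_rot': array([-0.7312, -3.0553,  0.    ]), 'contact_force': array([ 0.768 , -0.7329,  0.2669]), 'wrist_torque': array([ 0.0108, -0.002 , -0.0364]), 'grip_force': 0.0, 'opening': 0.08531631183988854}
[[-0.8917  0.4527 -0.    ]
 [ 0.4527  0.8917 -0.    ]
 [ 0.     -0.     -1.    ]]
{'fx': 348.5863332243297, 'fy': 348.5863332243297, 'cx': 323.32522507311035, 'cy': 241.79504098903146, 'k1': -0.04576519551517199, 'tool_from_camera': array([[ 0.0004, -0.9491, -0.315 ,  0.081 ],
       [ 1.    ,  0.0005, -0.0002, -0.    ],
       [ 0.0004, -0.315 ,  0.9491, -0.1351],
       [ 0.    ,  0.    ,  0.    ,  1.    ]])}
delta [-0.3375 -0.2294 -0.1207] [-0.     -0.     -0.7141] t 1.1 rows>= 10.2
delta [-0.3375 -0.2294 -0.1207] [-0.      0.      2.4275] t 1.1 rows>= 19.4
```

```bash
python3 -m jog '0.085 -0.17 -0.115 -0.12 0 0 -0.35; 0.085 -0.3375 -0.23 -0.12 0 0 -0.714;0.085 -0.3375 -0.23 -0.12 0 0 -0.714;0.085 -0.3375 -0.23 -0.12 0 0 -0.714;0.085 -0.3375 -0.23 -0.12 0 0 -0.714;0.085 -0.3375 -0.23 -0.12 0 0 -0.714;0.085 -0.3375 -0.23 -0.12 0 0 -0.714;0.085 -0.3375 -0.23 -0.12 0 0 -0.714;0.085 -0.3375 -0.23 -0.12 0 0 -0.714;0.085 -0.3375 -0.23 -0.12 0 0 -0.714;0.085 -0.3375 -0.23 -0.12 0 0 -0.714;0.085 -0.3375 -0.23 -0.12 0 0 -0.714;0.085 -0.3375 -0.23 -0.12 0 0 -0.714;0.085 -0.3375 -0.23 -0.12 0 0 -0.714'
python3 - <<'E'
from h import *
np.set_printoptions(precision=4,suppress=True)
c=cam("wrist"); snap("wrist","pics/w1.png")
for t,z in [("box_hinge",.075),("lid_handle",.109),("lid_centre",.075),("box_lid",.075),("spice_box",0)]:
    for d in ctrl.tip_of("wrist",t)[:2]: print(t,d["p"],d["xy"],onz(c,d["xy"],z))
for n in ("box_lid","lid_handle"):
  for d in ctrl.find_in("wrist",n)[:2]: print(n,d)
E
```

```text
t: 2.27
tool_pos: [0.4793, 0.1999, 0.3589]
tool_rot: [0.383, -3.117, -0.001]
contact_force: [0.1, 0.1, 0.4]
opening: 0.0852
grip_force: 0.0
box_hinge 0.79 [429.6, 212.9] [0.4669 0.3324 0.075 ]
lid_handle 0.95 [280.8, 204.2] [0.4928 0.154  0.109 ]
lid_centre 0.76 [363.1, 205.3] [0.4778 0.2498 0.075 ]
lid_centre 0.48 [80.8, 245.7] [ 0.6171 -0.091   0.075 ]
box_lid 0.71 [432.6, 210.0] [0.4625 0.3348 0.075 ]
box_lid {'extent': [274.6, 114.4, 451.5, 287.0], 'p': 0.98}
lid_handle {'extent': [272.3, 114.8, 453.9, 284.4], 'p': 0.57}
lid_handle {'extent': [48.3, 233.8, 94.8, 270.9], 'p': 0.22}
```

View pics/w1.png

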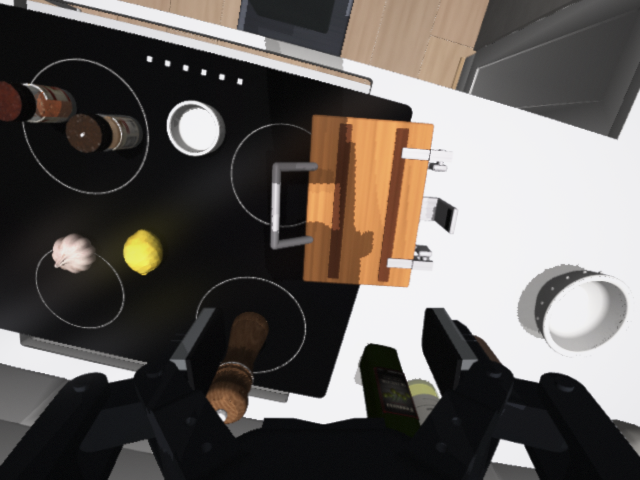

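The wrist view shows the lid plate with corners at about (313,115), (435,124), (409,288) and (303,280). The handle bar runs from (277,165) to (275,248). The brackets are at the right, at (437,155) and (422,258), and the back stop is at (447,215).

```bash
python3 - <<'E'
from h import *
np.set_printoptions(precision=4,suppress=True)
c=cam("wrist")
P=[onz(c,p,.080) for p in [(313,115),(435,124),(409,288),(303,280)]]
print(np.array(P)); y=lambda a,b:np.degrees(np.arctan2(*(b-a)[1::-1]))
print("x-dir",y(P[0],P[1]),y(P[3],P[2]),"ydir",y(P[0],P[3]),y(P[1],P[2]))
print("centre",np.mean(P,0))
B=[onz(c,p,.109) for p in [(277,165),(275,248)]]; print(np.array(B),y(*B),np.mean(B,0))
ct,cs=cam("top"),cam("side")
for n,a,b,w in [("handle",(250,280),(246,252),(276,206)),("hinge",(165,302),(178,259),(430,213))]:
    print(n,*tri([ray(ct,a),ray(cs,b),ray(c,w)]))
# refine lid edge lines with wood mask
im=cv2.imread("pics/w1.png"); m=ctrl.cut_out("wrist","box_lid")[0]["mask"]
hsv=cv2.cvtColor(im,cv2.COLOR_BGR2HSV); wood=(m&(hsv[...,0]<22)&(hsv[...,1]>90)).astype(np.uint8)
wood=cv2.morphologyEx(cv2.morphologyEx(wood,cv2.MORPH_CLOSE,np.ones((9,9))),cv2.MORPH_OPEN,np.ones((5,5)))
ys,xs=np.nonzero(wood); q=np.array([onz(c,p,.08)[:2] for p in zip(xs,ys)]).astype(np.float32); (ce,wh,a)=cv2.minAreaRect(q); print(ce,wh,a)
E
```

```text
[[0.3914 0.1657 0.08  ]
 [0.3665 0.3023 0.08  ]
 [0.5688 0.3383 0.08  ]
 [0.5913 0.2006 0.08  ]]
x-dir 100.32268037635271 99.29362764357097 ydir 9.881159903262168 10.085153497532193
centre [0.4795 0.2517 0.08  ]
[[0.4516 0.1408 0.109 ]
 [0.546  0.1581 0.109 ]] 10.340067996537917 [0.4988 0.1495 0.109 ]
handle [0.5014 0.1481 0.1095] [0.005682934194761308, 0.003942983462136451, 0.004900406850859974]
hinge [0.462  0.3331 0.094 ] [0.002900563895875215, 0.004527214508832787, 0.007072840050523499]
(0.47898295521736145, 0.2504369020462036) (0.20515653491020203, 0.13912706077098846) 10.100750923156738
```

```bash
python3 - <<'E'
from h import *
delta([.498,.148,.098],down(np.radians(100.1)))
E
```

```text
delta [-0.0054 -0.0547  0.2612] [-0.     -0.0002  0.0687] t 2.7167 rows>= 6.4
```

```bash
python3 -m jog '0.045 -0.005 -0.055 0.03 0 0 0.069;0.045 -0.005 -0.055 0.06 0 0 0.069;0.045 -0.005 -0.055 0.10 0 0 0.069;0.045 -0.005 -0.055 0.14 0 0 0.069;0.045 -0.005 -0.055 0.18 0 0 0.069;0.045 -0.005 -0.055 0.21 0 0 0.069;0.045 -0.005 -0.055 0.235 0 0 0.069;0.045 -0.005 -0.055 0.25 0 0 0.069;0.045 -0.005 -0.055 0.261 0 0 0.069;0.045 -0.005 -0.055 0.261 0 0 0.069;0.045 -0.005 -0.055 0.261 0 0 0.069'
python3 -m jog '0 0 0 0 0 0 0;0 0 0 0 0 0 0;0 0 0 0 0 0 0;0 0 0 0 0 0 0;0 0 0 0 0 0 0;0 0 0 0 0 0 0' 25
python3 -c "
import numpy as np
for t in range(0,95,6):
  a=np.radians(t);print(t,round(.188-.188*np.cos(a)+.034*np.sin(a),3),round(-(.188*np.sin(a)+.034*np.cos(a)-.034),3))"
```

```text
t: 3.63
tool_pos: [0.498, 0.1473, 0.0985]
tool_rot: [0.275, -3.129, -0.0]
contact_force: [-0.4, -0.9, -0.3]
opening: 0.0451
grip_force: 0.0
t: 4.13
tool_pos: [0.499, 0.1474, 0.0999]
tool_rot: [-0.275, 3.127, 0.0]
contact_force: [0.1, -0.4, 6.5]
opening: 0.0092
grip_force: 24.6
0 0.0 -0.0
6 0.005 -0.019
12 0.011 -0.038
18 0.02 -0.056
24 0.03 -0.074
30 0.042 -0.089
36 0.056 -0.104
42 0.071 -0.117
48 0.087 -0.128
54 0.105 -0.138
60 0.123 -0.146
66 0.143 -0.152
72 0.162 -0.155
78 0.182 -0.157
84 0.202 -0.157
90 0.222 -0.154
```

```bash
python3 -m jog '0 0 0.002 -0.01 0 0 0;0 0 0.005 -0.019 0 0 0;0 0 0.011 -0.038 0 0 0;0 0 0.020 -0.056 0 0 0;0 0 0.030 -0.074 0 0 0;0 0 0.042 -0.089 0 0 0;0 0 0.056 -0.104 0 0 0;0 0 0.071 -0.117 0 0 0;0 0 0.071 -0.117 0 0 0' 25
```

```text
t: 4.88
tool_pos: [0.4861, 0.2194, 0.2187]
tool_rot: [-0.278, 3.125, 0.003]
contact_force: [0.9, 0.1, -2.3]
opening: 0.0089
grip_force: 24.4
```

```bash
python3 -m jog '0 0 0.016 -0.011 0 0 0;0 0 0.034 -0.021 0 0 0;0 0 0.052 -0.029 0 0 0;0 0 0.072 -0.035 0 0 0;0 0 0.091 -0.038 0 0 0;0 0 0.111 -0.040 0 0 0;0 0 0.131 -0.040 0 0 0;0 0 0.142 -0.039 0 0 0;0 0 0.151 -0.037 0 0 0;0 0 0.151 -0.037 0 0 0;0 0 0.151 -0.037 0 0 0' 25
python3 - <<'E'
from h import *
im=np.hstack([cv2.resize(snap("side","pics/s2.png")[180:380,120:320],(400,400),interpolation=2),cv2.resize(snap("top","pics/t2.png")[200:360,130:290],(400,400),interpolation=2)])
cv2.imwrite("pics/c2.png",im[:,:,::-1])
E
```

```text
t: 5.8
tool_pos: [0.46, 0.3667, 0.254]
tool_rot: [-0.276, 3.126, 0.003]
contact_force: [1.3, 1.5, 6.1]
opening: 0.0093
grip_force: 26.5
```

View pics/c2.png

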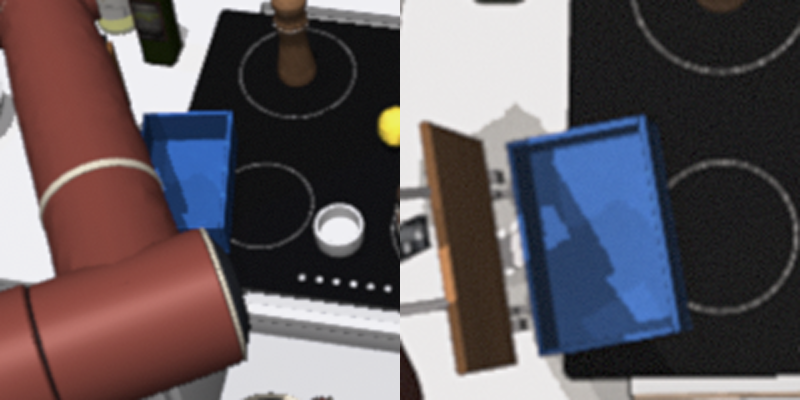

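The right crop shows the lid upright on its hinge edge at the left of the open box, with the handle beyond it. Next I squeeze and lift.

```bash
python3 -m jog '0 0 0 0 0 0 0;0 0 0 0 0 0 0;0 0 0 0 0 0 0;0 0 0 -0.004 0 0 0;0 0 0 -0.008 0 0 0;0 0 0 -0.015 0 0 0;0 0 0 -0.022 0 0 0;0 0 0 -0.03 0 0 0;0 0 0 -0.04 0 0 0;0 0 0 -0.05 0 0 0;0 0 0 -0.06 0 0 0;0 0 0 -0.06 0 0 0' 110
```

```text
t: 6.9
tool_pos: [0.4602, 0.3665, 0.3161]
tool_rot: [-0.275, 3.125, 0.004]
contact_force: [0.1, -0.1, -1.6]
opening: 0.0061
grip_force: 107.6
```

```bash
python3 - <<'E'
from h import *
delta([.46,-.25,.37],down(np.radians(98)))
E
```

```text
delta [ 0.1074 -0.6069 -0.0556] [0.002  0.0049 0.0357] t 6.9 rows>= 14.8
```

```bash
python3 -m jog '0 0 0 -0.02 0 0 0;0 0.001 -0.005 -0.04 0 0 0;0 0.004 -0.02 -0.056 0 0 0;0 0.0085 -0.048 -0.056 0 0 0;0 0.0145 -0.082 -0.056 0 0 0;0 0.021 -0.119 -0.056 0 0 0;0 0.028 -0.158 -0.056 0 0 0;0 0.035 -0.198 -0.056 0 0 0;0 0.042 -0.238 -0.056 0 0 0;0 0.049 -0.278 -0.056 0 0 0;0 0.056 -0.318 -0.056 0 0 0;0 0.063 -0.358 -0.056 0 0 0;0 0.07 -0.398 -0.056 0 0 0.01;0 0.077 -0.438 -0.056 0 0 0.02;0 0.084 -0.478 -0.056 0 0 0.03;0 0.091 -0.516 -0.056 0 0 0.036;0 0.097 -0.548 -0.056 0 0 0.036;0 0.102 -0.575 -0.056 0 0 0.036;0 0.105 -0.595 -0.056 0 0 0.036;0 0.107 -0.607 -0.056 0 0 0.036'
python3 -m jog '0 0 0 0 0 0 0;0 0 0 0 0 0 0'
python3 - <<'E'
from h import *
np.set_printoptions(precision=4,suppress=True)
S={}
for n in ("wrist","top","side"):
    c=cam(n); im=snap(n,f"pics/{n}3.png")
    for t in ("stand_slot","lid_stand","lid_handle","lid_centre","box_lid"):
        for d in ctrl.tip_of(n,t)[:2]:
            print(n,t,round(d["p"],2),np.round(d["xy"]),onz(c,d["xy"],.016) if "st" in t else ""); 
im=np.hstack([cv2.imread("pics/wrist3.png")[:, :],cv2.resize(cv2.imread("pics/top3.png")[210:370,390:550],(480,480))])
cv2.imwrite("pics/c3.png",cv2.resize(im,(800,343)))
E
```

```text
t: 8.57
tool_pos: [0.4592, -0.2527, 0.3679]
tool_rot: [0.215, -3.133, -0.0]
contact_force: [-0.5, -0.1, -3.3]
opening: 0.0059
grip_force: 107.8
t: 8.73
tool_pos: [0.4596, -0.2503, 0.3681]
tool_rot: [0.218, -3.134, -0.002]
contact_force: [-0.3, -0.1, -2.4]
opening: 0.0062
grip_force: 107.8
wrist stand_slot 0.68 [229. 169.] [ 0.4523 -0.3829  0.016 ]
wrist lid_stand 0.72 [230. 173.] [ 0.4572 -0.3814  0.016 ]
wrist lid_handle 0.67 [325. 325.] 
wrist lid_handle 0.34 [274. 246.] 
wrist lid_centre 0.69 [374. 191.] 
wrist lid_centre 0.58 [273. 244.] 
wrist box_lid 0.87 [293. 219.] 
side stand_slot 0.81 [440. 309.] [ 0.4586 -0.3952  0.016 ]
side lid_stand 0.95 [434. 309.] [ 0.4551 -0.3784  0.016 ]
side lid_stand 0.61 [270. 217.] [0.7103 0.1335 0.016 ]
side lid_handle 0.56 [397. 222.] 
side lid_handle 0.55 [268. 216.] 
side lid_centre 0.96 [408. 249.] 
side box_lid 0.71 [402. 269.] 
side box_lid 0.62 [288. 297.]
```

View pics/c3.png

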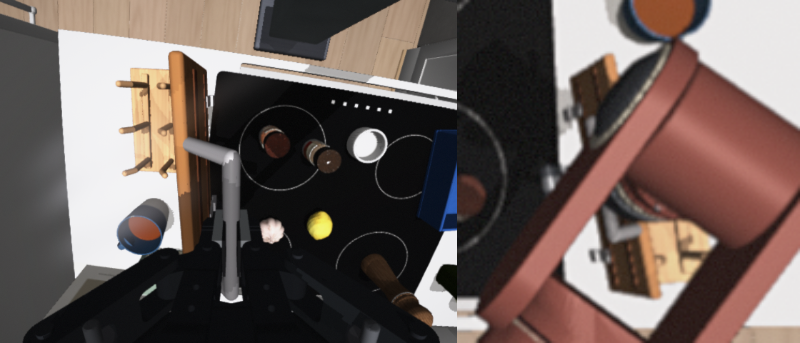

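The left crop shows the lid hanging left of the fingers (plate edge about x=175–205). The stand is further left (132–178, 68–172), partly behind the lid. I'll zoom in on the clear first top view to fix the stand.

```bash
python3 - <<'E'
from h import *
np.set_printoptions(precision=4,suppress=True)
a=cv2.resize(cv2.imread("pics/top0.png")[250:350,445:520],(450,600),interpolation=cv2.INTER_CUBIC)
b=cv2.resize(cv2.imread("pics/wrist3.png")[60:400,150:350],(350,595),interpolation=cv2.INTER_CUBIC)
cv2.imwrite("pics/c4.png",np.hstack([a,np.pad(b,((0,5),(0,0),(0,0)))]))
E
```

```text
(no output)
```

View pics/c4.png

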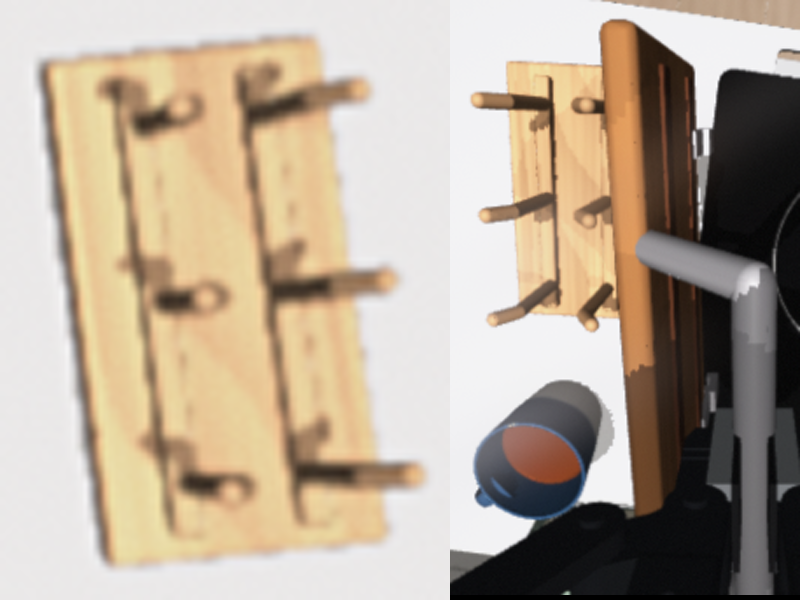

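Left crop: board corners at (42,62), (315,38), (387,535) and (110,567). The right crop shows the board's left edge running from (508,62) to (518,312), and the lid looks upright. I convert both to world positions.

```bash
python3 - <<'E'
from h import *
np.set_printoptions(precision=4,suppress=True)
y=lambda a,b:np.degrees(np.arctan2(*(b-a)[1::-1]))
c=cam("top"); K=[onz(c,(445+u/6,250+v/6),.016) for u,v in [(42,62),(315,38),(387,535),(110,567)]]
print("top",np.mean(K,0)); print("yaw",y(K[3],K[0]),y(K[2],K[1]),"x edges",y(K[1],K[0]),y(K[2],K[3]),[np.linalg.norm(K[i]-K[i-1]) for i in range(4)])
rl=[onz(c,(445+u/6,250+v/6),.016) for u,v in [(175,520),(118,85),(303,520),(245,85)]]; print("rails",y(*rl[:2]),y(*rl[2:]),np.mean(rl,0))
w=cam("wrist"); f=lambda u,v,z=.016:onz(w,(150+(u-450)/1.75,60+v/1.75),z)
e=[f(508,62),f(518,312)]; print("wrist left edge",e,y(*e),np.linalg.norm(e[1]-e[0]))
m=np.mean(e,0); yw=np.radians(y(*e)); print("centre by wrist",m+.055*np.array([-np.sin(yw),np.cos(yw),0]))
# lid points in wrist: z of plate from top edge; tilt from side+wrist knuckle pixel
for nm,u,v in [("plate top far-left end",604,25),("plate near left end",635,515)]: print(nm,f(u,v,.368+.011-.034))
print("tool",ctrl.get_obs()["tool_pos"])
# expected knuckle (far, -x end) projections for lid tilts: tilt = hinge edge swings to +y
o=ctrl.get_obs();Rt=R.from_rotvec(o["tool_rot"]).as_matrix();g=o["tool_pos"]-.011*Rt[:,2]
for t in (-15,-8,0,8,15):
    a=np.radians(t);d=np.array([0,np.sin(a),np.cos(a)]);n=np.array([0,-np.cos(a),np.sin(a)])
    P=[g+Rt@(v) for v in (np.array([.068,0,0])+.188*d+.034*n, np.array([.103,0,0])+.174*d+.029*n, np.array([.103,0,0])+.034*d+.029*n,np.array([.103,0,0])+.034*d+.039*n)]
    print(t,"knuckle, plate far-bottom +face, far-top +face, far-top -face", *[np.round(450+(proj(w,p)-[150,60])[0]*1.75).astype(int).tolist().__str__()+","+str(int((proj(w,p)[1]-60)*1.75)) for p in P])
E
```

```text
top [ 0.4569 -0.3894  0.016 ]
yaw 4.9066158727306854 4.80120682178529 x edges 94.16331633866874 95.73756705825143 [np.float64(0.199328317093596), np.float64(0.10926386677940288), np.float64(0.1963318315979574), np.float64(0.1089049269561162)]
rails 4.52454648646433 4.339596874575327 [ 0.4558 -0.3882  0.016 ]
wrist left edge [array([ 0.3648, -0.4497,  0.016 ]), array([ 0.5618, -0.4372,  0.016 ])] 3.646251460537021 0.1973828694531173
centre by wrist [ 0.4598 -0.3886  0.016 ]
plate top far-left end [ 0.3634 -0.3001  0.345 ]
plate near left end [ 0.4999 -0.2818  0.345 ]
tool [ 0.4596 -0.2505  0.3683]
-15 knuckle, plate far-bottom +face, far-top +face, far-top -face 581,146 586,65 590,15 543,14
-8 knuckle, plate far-bottom +face, far-top +face, far-top -face 630,145 635,66 609,18 565,17
0 knuckle, plate far-bottom +face, far-top +face, far-top -face 685,144 690,66 632,20 590,21
8 knuckle, plate far-bottom +face, far-top +face, far-top -face 738,144 744,67 655,23 616,24
15 knuckle, plate far-bottom +face, far-top +face, far-top -face 785,144 791,66 676,24 639,26
```

```bash
python3 - <<'E'
from h import *
delta([.4547,-.358,.335],down(np.radians(94.7)))
E
```

```text
delta [ 0.0198 -0.1057  0.0333] [ 0.     -0.      0.0571] t 9.6333 rows>= 2.7
```

```bash
python3 -m jog '0 0.004 -0.02 0 0 0 0.01;0 0.01 -0.05 0 0 0 0.03;0 0.015 -0.08 0.005 0 0 0.057;0 0.0185 -0.098 0.02 0 0 0.057;0 0.0198 -0.1057 0.033 0 0 0.057;0 0.0198 -0.1057 0.033 0 0 0.057;0 0.0198 -0.1057 0.033 0 0 0.057'
python3 - <<'E'
from h import *
a=cv2.resize(snap("wrist","pics/wrist5.png")[40:340,200:450],(450,540),interpolation=2)
b=cv2.resize(snap("side","pics/side5.png")[200:360,390:490],(337,540),interpolation=2)
cv2.imwrite("pics/c5.png",np.hstack([a,b])[:,:,::-1])
w=cam("wrist");s=cam("side");o=ctrl.get_obs();Rt=R.from_rotvec(o["tool_rot"]).as_matrix();g=o["tool_pos"]-.011*Rt[:,2]
print(o["tool_pos"])
yw=np.radians(4.7);ex=np.array([-np.sin(yw),np.cos(yw),0]);ey=np.array([np.cos(yw),np.sin(yw),0]);C=np.array([.4572,-.389,0])
for n,c,f in (("wrist",w,lambda q:((q-[200,40])*1.8)),("side",s,lambda q:([450,0]+(q-[390,200])*3.37))):
    for k in (-1,0,1):
      for sx in (-.018,.018): print(n,"slot edge end",k,sx,np.round(f(proj(c,C+ex*sx+ey*k*.1+[0,0,.016]))))
    for k in (-.068,.068): print(n,"knuckle bottom exp",k,np.round(f(proj(c,g+Rt@np.array([k,-.034,.198])))))
E
```

```text
t: 10.22
tool_pos: [0.4543, -0.3571, 0.3336]
tool_rot: [0.129, -3.137, -0.005]
contact_force: [0.3, 0.3, -2.1]
opening: 0.0057
grip_force: 107.9
[ 0.45507666 -0.35703303  0.3360285 ]
wrist slot edge end -1 -0.018 [149. 126.]
wrist slot edge end -1 0.018 [202. 126.]
wrist slot edge end 0 -0.018 [154. 271.]
wrist slot edge end 0 0.018 [203. 271.]
wrist slot edge end 1 -0.018 [158. 399.]
wrist slot edge end 1 0.018 [204. 399.]
wrist knuckle bottom exp -0.068 [162. 434.]
wrist knuckle bottom exp 0.068 [154. 184.]
side slot edge end -1 -0.018 [638. 479.]
side slot edge end -1 0.018 [593. 476.]
side slot edge end 0 -0.018 [632. 369.]
side slot edge end 0 0.018 [588. 367.]
side slot edge end 1 -0.018 [626. 267.]
side slot edge end 1 0.018 [583. 265.]
side knuckle bottom exp -0.068 [633. 205.]
side knuckle bottom exp 0.068 [643. 354.]
```

View pics/c5.png

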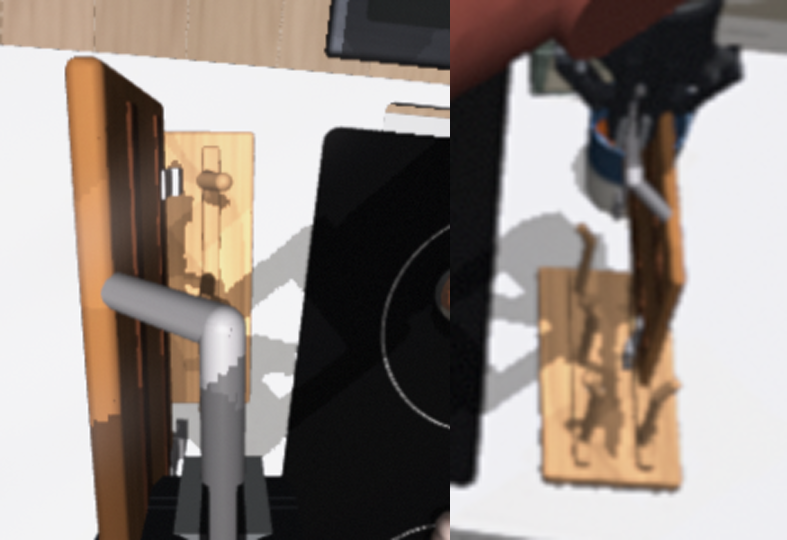

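Left crop: the knuckle's right side is at (183,180), and the rail's inner edge is at x≈203, where I predicted it. So the hinge edge sits about 3–4 mm too far to the right. I correct by -4 mm along tool y and lower.

```bash
python3 -m jog '0 0 -0.004 0 0 0 0;0 0 -0.004 0.01 0 0 0;0 0 -0.004 0.03 0 0 0;0 0 -0.004 0.05 0 0 0;0 0 -0.004 0.07 0 0 0;0 0 -0.004 0.085 0 0 0;0 0 -0.004 0.1 0 0 0;0 0 -0.004 0.11 0 0 0;0 0 -0.004 0.115 0 0 0;0 0 -0.004 0.115 0 0 0'
python3 -m jog '0 0 0 0.003 0 0 0;0 0 0 0.006 0 0 0;0 0 0 0.008 0 0 0;0 0 0 0.010 0 0 0;0 0 0 0.010 0 0 0'
```

```text
t: 11.15
tool_pos: [0.4547, -0.3612, 0.2189]
tool_rot: [0.13, -3.137, -0.003]
contact_force: [-0.3, -0.0, -2.0]
opening: 0.006
grip_force: 107.9
t: 11.57
tool_pos: [0.455, -0.3619, 0.2102]
tool_rot: [0.129, -3.139, -0.0]
contact_force: [-0.2, 0.8, -2.3]
opening: 0.006
grip_force: 107.9
```

```bash
python3 -m jog '0 0 0 0.0015 0 0 0;0 0 0 0.003 0 0 0;0 0 0 0.0045 0 0 0;0 0 0 0.0045 0 0 0'; python3 -m jog '0 0 0 0.001 0 0 0;0 0 0 0.002 0 0 0;0 0 0 0.003 0 0 0;0 0 0 0.003 0 0 0'
```

```text
t: 11.9
tool_pos: [0.4553, -0.3626, 0.2083]
tool_rot: [-0.129, 3.138, -0.003]
contact_force: [-2.9, 1.0, 5.4]
opening: 0.0062
grip_force: 108.9
t: 12.23
tool_pos: [0.4557, -0.3634, 0.2084]
tool_rot: [-0.129, 3.137, -0.007]
contact_force: [-6.6, 4.2, 14.2]
opening: 0.0061
grip_force: 110.0
```

```bash
python3 -m jog '0.006 0 0 -0.003 0 0 0;0.006 0 0 -0.005 0 0 0;0.006 0 0 -0.005 0 0 0;0.006 0 -0.006 -0.006 0 0 0;0.006 0 -0.013 -0.007 0 0 0;0.006 0 -0.019 -0.0075 0 0 0;0.006 0 -0.026 -0.0075 0 0 0;0.006 0 -0.026 -0.0075 0 0 0' 20
python3 -m jog '0 0 -0.004 0 0 0 0;0 0 -0.008 0 0 0 0;0 0 -0.012 0 0 0 0;0 0 -0.012 0 0 0 0' 20
```

```text
t: 12.9
tool_pos: [0.4576, -0.3884, 0.2118]
tool_rot: [-0.128, 3.138, 0.003]
contact_force: [-2.0, 4.3, 7.7]
opening: 0.0061
grip_force: 100.4
t: 13.23
tool_pos: [0.4589, -0.3999, 0.2128]
tool_rot: [-0.129, 3.137, 0.002]
contact_force: [-3.2, 8.3, 10.7]
opening: 0.0063
grip_force: 97.9
```

```bash
python3 -m jog '0.0085 0 0 -0.001 0 0 0;0.0085 0 0 -0.002 0 0 0;0.0085 0 0 -0.002 0 0 0' 20
python3 -c "
from h import *
snap('side','pics/side6.png')
o=ctrl.get_obs();print(o['contact_force'],o['grip_force'],o['opening'],o['wrist_torque'])
for t in ('lid_handle','box_lid','stand_slot'):
  print(t,[(np.round(d['xy']).tolist(),round(d['p'],2)) for d in ctrl.tip_of('side',t)[:2]])"
```

```text
t: 13.48
tool_pos: [0.4587, -0.3996, 0.2128]
tool_rot: [-0.129, 3.138, 0.002]
contact_force: [-0.1, 5.4, 5.1]
opening: 0.0084
grip_force: 31.1
[0.23950392 4.545394   5.68860654] 31.127756237983704 0.00838964742824019 [ 0.8044152  -0.00293683 -0.00832354]
lid_handle [([452.0, 267.0], 0.74)]
box_lid [([434.0, 310.0], 0.55)]
stand_slot [([440.0, 309.0], 0.73)]
```

```bash
python3 -m jog '0.009 0 0 0 0 0 0;0.009 0 -0.003 0 0 0 0;0.009 0 -0.006 0 0 0 0;0.009 0 -0.006 0 0 0 0' 20;  python3 -m jog '0.009 0 -0.003 0.000 0 0 0;0.009 0 -0.006 0 0 0 0;0.009 0 -0.006 0 0 0 0' 20
```

```text
t: 14.02
tool_pos: [0.4589, -0.4008, 0.2126]
tool_rot: [0.131, -3.137, -0.023]
contact_force: [-3.8, 21.9, 12.7]
opening: 0.0092
grip_force: 20.4
t: 14.27
tool_pos: [0.4589, -0.4017, 0.2123]
tool_rot: [0.134, -3.134, -0.043]
contact_force: [-7.5, 38.4, 19.4]
opening: 0.0092
grip_force: 22.3
```

```bash
python3 -m jog '0.009 0 0.006 -0.001 0 0 0;0.009 0 0.012 -0.002 0 0 0;0.009 0 0.012 -0.002 0 0 0;0.013 0 0.012 -0.002 0 0 0;0.02 0 0.012 -0.002 0 0 0;0.03 0 0.012 -0.002 0 0 0;0.03 0 0.012 -0.002 0 0 0;0.03 0 0.012 -0.01 0 0 0;0.03 0 0.012 -0.03 0 0 0;0.03 0 0.012 -0.06 0 0 0;0.05 0 0.012 -0.10 0 0 0;0.05 0 0.012 -0.13 0 0 0;0.07 0 0.012 -0.15 0 0 0;0.07 0 0.012 -0.15 0 0 0' 20
python3 - <<'E'
from h import *
a=cv2.resize(snap("wrist","pics/wrist7.png"),(533,400));b=cv2.resize(snap("side","pics/side7.png")[210:360,390:490],(267,400),interpolation=2)
cv2.imwrite("pics/c7.png",np.hstack([a,b])[:,:,::-1])
for t in ("spice_jar_a","ramekin"):
  for n in ("wrist","side","top"):
    ctrl.get_image(n) if n=="top" and t=="spice_jar_a" else 0
    print(t,n,[(np.round(d["extent"]).tolist(),round(d["p"],2)) for d in ctrl.find_in(n,t)[:4]])
    print("   tip",[(np.round(d["xy"],1).tolist(),round(d["p"],2)) for d in ctrl.tip_of(n,t)[:4]])
print(ctrl.get_obs()["tool_pos"],ctrl.get_obs()["tool_rot"])
E
```

```text
t: 15.43
tool_pos: [0.4594, -0.4015, 0.3705]
tool_rot: [-0.128, 3.131, -0.015]
contact_force: [1.1, -0.2, 0.6]
opening: 0.0696
grip_force: 0.0
spice_jar_a wrist [([468.0, 179.0, 531.0, 227.0], 0.78), ([526.0, 196.0, 597.0, 245.0], 0.65)]
   tip [([479.4, 194.4], 0.94), ([607.8, 197.9], 0.47)]
spice_jar_a side [([352.0, 282.0, 369.0, 309.0], 0.89), ([432.0, 246.0, 463.0, 338.0], 0.47)]
   tip [([354.9, 304.2], 0.82), ([329.3, 295.2], 0.55)]
spice_jar_a top [([380.0, 291.0, 401.0, 316.0], 0.83), ([340.0, 284.0, 359.0, 306.0], 0.8)]
   tip [([346.6, 295.0], 0.59), ([385.4, 302.5], 0.56)]
ramekin wrist [([586.0, 175.0, 640.0, 223.0], 0.57), ([468.0, 176.0, 532.0, 226.0], 0.45)]
   tip [([605.2, 196.5], 0.66), ([339.4, 184.1], 0.38)]
ramekin side [([277.0, 281.0, 304.0, 305.0], 0.59), ([212.0, 234.0, 230.0, 243.0], 0.22)]
   tip [([288.5, 296.4], 0.67), ([440.8, 311.3], 0.29)]
ramekin top [([296.0, 295.0, 322.0, 324.0], 0.71)]
   tip [([307.4, 311.8], 0.6), ([481.0, 213.0], 0.27)]
[ 0.45817134 -0.39979052  0.36226057] [ 1.29122814e-01 -3.13891809e+00 -4.07662627e-05]
```

View pics/c7.png

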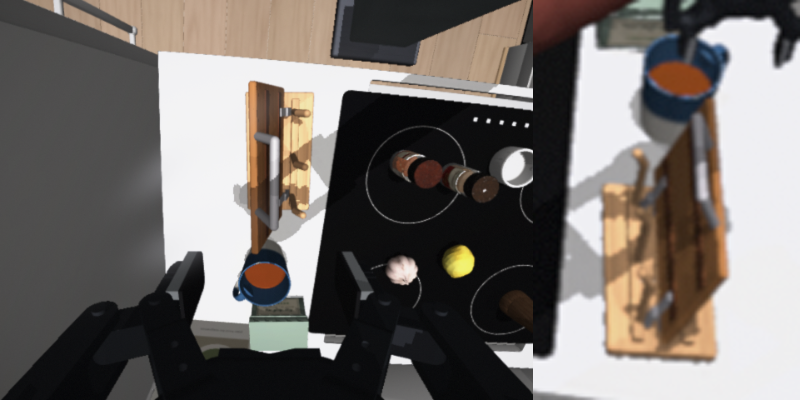

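The wrist view shows the lid standing in the slot, leaning toward -y against the pegs and clear of the mug. The jars are at about (413,168) and (470,182). Now the jars.

```bash
python3 - <<'E'
from h import *
c=cam("top")
for p in [(385.4,302.5),(346.6,295),(307.4,311.8)]: print(np.round(onz(c,p,0),3))
for p in [(391,302),(350.5,296)]: print("cap",np.round(onz(c,p,.096),3))
delta([.41,-.09,.31],down(np.radians(100.1)))
E
```

```text
[ 0.454 -0.166  0.   ]
[ 0.473 -0.073  0.   ]
[0.435 0.022 0.   ]
cap [ 0.452 -0.168  0.096]
cap [ 0.467 -0.079  0.096]
delta [0.0226 0.3127 0.0523] [ 0.     -0.     -0.0941] t 16.1833 rows>= 7.6
```

```bash
python3 -m jog '0.07 0.002 0.03 0 0 0 -0.02;0.07 0.005 0.07 0 0 0 -0.04;0.07 0.008 0.11 0 0 0 -0.06;0.07 0.011 0.15 0.01 0 0 -0.08;0.07 0.014 0.19 0.02 0 0 -0.094;0.07 0.017 0.23 0.03 0 0 -0.094;0.07 0.02 0.265 0.04 0 0 -0.094;0.07 0.022 0.295 0.05 0 0 -0.094;0.07 0.0226 0.31 0.052 0 0 -0.094;0.07 0.0226 0.313 0.052 0 0 -0.094;0.07 0.0226 0.313 0.052 0 0 -0.094;0.07 0.0226 0.313 0.052 0 0 -0.094' 20
python3 - <<'E'
from h import *
np.set_printoptions(precision=4,suppress=True)
ctrl.get_image("wrist");c=cam("wrist");t=cam("top")
im=snap("wrist","pics/w8.png")
for d in ctrl.cut_out("wrist","spice_jar_a")[:3]: print(round(d["p"],2),np.round(d["extent"]))
for d in ctrl.tip_of("wrist","spice_jar_a")[:3]: print("tip",round(d["p"],2),d["xy"],onz(c,d["xy"],0))
cv2.imwrite("pics/c8.png",im[60:360,120:520,::-1].repeat(2,0).repeat(2,1))
E
```

```text
t: 17.18
tool_pos: [0.4102, -0.0903, 0.3109]
tool_rot: [-0.276, 3.129, -0.002]
contact_force: [0.3, -0.2, -0.2]
opening: 0.0701
grip_force: 0.0
0.59 [303. 222. 342. 283.]
0.58 [219. 200. 272. 255.]
0.38 [380. 208. 431. 261.]
tip 0.64 [322.8, 237.1] [ 0.47   -0.0811  0.    ]
tip 0.6 [253.5, 214.0] [ 0.4546 -0.1765  0.    ]
```

View pics/c8.png

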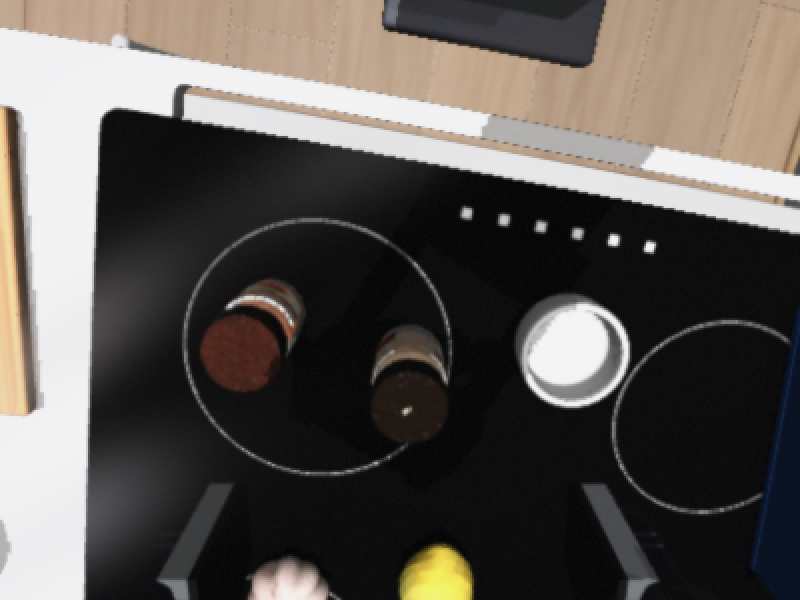

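The caps are at (240,350) and (410,403) in the crop, which is (240,235) and (325,261.5) in the full picture.

```bash
python3 - <<'E'
from h import *
np.set_printoptions(precision=4,suppress=True)
c=cam("wrist");t=cam("top")
for w,p in [((240,235),(391,302)),((325,261.5),(350.5,296))]:
    print(onz(c,w,.096),onz(t,p,.096),*tri([ray(c,w),ray(t,p)]))
delta([.470,-.080,.072],down(np.radians(100.1)))
E
```

```text
[ 0.4525 -0.1725  0.096 ] [ 0.4521 -0.1684  0.096 ] [ 0.4515 -0.1698  0.0999] [0.0019247207543903974, 0.001924720754390442]
[ 0.4663 -0.0791  0.096 ] [ 0.4668 -0.0786  0.096 ] [ 0.4669 -0.0788  0.0945] [0.00015950286015450248, 0.00015950286015451736]
delta [-0.0608  0.0002  0.2386] [-0.0003  0.0001 -0.0017] t 17.3833 rows>= 5.9
```

```bash
python3 -m jog '0.065 -0.02 0 0.02 0 0 0;0.065 -0.045 0 0.05 0 0 0;0.065 -0.058 0.001 0.085 0 0 0;0.065 -0.058 0.001 0.12 0 0 0;0.065 -0.058 0.001 0.155 0 0 0;0.065 -0.058 0.001 0.185 0 0 0;0.065 -0.058 0.001 0.21 0 0 0;0.065 -0.058 0.001 0.228 0 0 0;0.065 -0.058 0.001 0.2385 0 0 0;0.065 -0.058 0.001 0.2385 0 0 0;0.065 -0.058 0.001 0.2385 0 0 0' 25
python3 -m jog '0.03 0 0 0 0 0 0;0.03 0 0 0 0 0 0;0.03 0 0 0 0 0 0;0.03 0 0 0 0 0 0;0.03 0 0 0 0 0 0' 25
```

```text
t: 18.3
tool_pos: [0.4671, -0.079, 0.0721]
tool_rot: [0.275, -3.129, -0.0]
contact_force: [-0.1, 0.4, 0.4]
opening: 0.065
grip_force: 0.0
t: 18.72
tool_pos: [0.4684, -0.0792, 0.0739]
tool_rot: [-0.276, 3.126, -0.003]
contact_force: [-0.6, -1.4, 5.7]
opening: 0.042
grip_force: 25.8
```

```bash
python3 - <<'E'
from h import *
delta([.5235,.257,.21],down(np.radians(100.1)))
E
```

```text
delta [-0.1137  0.321  -0.1364] [-0.0021  0.0033 -0.    ] t 18.7167 rows>= 8.8
```

```bash
python3 -m jog '0.03 0 0 -0.01 0 0 0;0.03 0 0 -0.03 0 0 0;0.03 0 0 -0.055 0 0 0;0.03 -0.002 0.006 -0.08 0 0 0;0.03 -0.007 0.02 -0.105 0 0 0;0.03 -0.015 0.043 -0.125 0 0 0;0.03 -0.025 0.071 -0.135 0 0 0;0.03 -0.037 0.103 -0.137 0 0 0;0.03 -0.049 0.137 -0.137 0 0 0;0.03 -0.061 0.171 -0.137 0 0 0;0.03 -0.073 0.205 -0.137 0 0 0;0.03 -0.085 0.238 -0.137 0 0 0;0.03 -0.095 0.267 -0.137 0 0 0;0.03 -0.103 0.29 -0.137 0 0 0;0.03 -0.109 0.307 -0.137 0 0 0;0.03 -0.112 0.317 -0.137 0 0 0;0.03 -0.1135 0.321 -0.137 0 0 0;0.03 -0.1135 0.321 -0.137 0 0 0;0.03 -0.1135 0.321 -0.137 0 0 0'
python3 -m jog '0.03 0 0 0.02 0 0 0;0.03 0 0 0.045 0 0 0;0.03 0 0 0.07 0 0 0;0.03 0 0 0.09 0 0 0;0.03 0 0 0.105 0 0 0;0.03 0 0 0.115 0 0 0;0.03 0 0 0.12 0 0 0;0.03 0 0 0.12 0 0 0'
```

```text
t: 20.3
tool_pos: [0.5221, 0.2567, 0.2087]
tool_rot: [0.276, -3.129, 0.001]
contact_force: [-0.5, 0.2, -2.3]
opening: 0.0423
grip_force: 25.7
t: 20.97
tool_pos: [0.5218, 0.2565, 0.0878]
tool_rot: [0.275, -3.128, 0.001]
contact_force: [0.2, 0.1, -1.9]
opening: 0.0421
grip_force: 25.7
```

```bash
python3 -m jog '0.03 0 0 0.002 0 0 0;0.03 0 0 0.004 0 0 0;0.03 0 0 0.0055 0 0 0;0.03 0 0 0.007 0 0 0;0.03 0 0 0.0075 0 0 0;0.03 0 0 0.0075 0 0 0'
python3 -m jog '0.03 0 0 0.0007 0 0 0;0.03 0 0 0.0014 0 0 0;0.03 0 0 0.002 0 0 0;0.03 0 0 0.002 0 0 0'
```

```text
t: 21.47
tool_pos: [0.5223, 0.2574, 0.0814]
tool_rot: [-0.277, 3.129, -0.0]
contact_force: [0.8, -0.0, -1.6]
opening: 0.0422
grip_force: 25.7
t: 21.8
tool_pos: [0.5227, 0.2575, 0.08]
tool_rot: [-0.276, 3.129, 0.0]
contact_force: [-1.2, -0.6, 2.8]
opening: 0.0424
grip_force: 25.9
```

```bash
python3 -m jog '0.046 0 0 0 0 0 0;0.05 0 0 0 0 0 0;0.06 0 0 0 0 0 0;0.065 0 0 0 0 0 0;0.065 0 0 0 0 0 0;0.065 0 0 -0.01 0 0 0;0.065 0 0 -0.03 0 0 0;0.065 0 0 -0.06 0 0 0;0.065 0 0 -0.1 0 0 0;0.065 0 0 -0.13 0 0 0;0.065 0 0 -0.14 0 0 0;0.065 0 0 -0.14 0 0 0'
python3 - <<'E'
from h import *
ctrl.get_image("top")
print(ctrl.find_in("top","spice_jar_a"))
c=cam("top"); 
for d in ctrl.tip_of("top","spice_jar_a"): print(d,onz(c,d["xy"],0.006))
delta([.452,-.1695,.072],down(np.radians(100.1)))
E
```

```text
t: 22.8
tool_pos: [0.5245, 0.2581, 0.2247]
tool_rot: [-0.276, 3.121, 0.003]
contact_force: [-0.1, 0.6, -0.0]
opening: 0.0648
grip_force: 0.0
[{'extent': [191.1, 266.1, 219.0, 286.3], 'p': 0.9}, {'extent': [379.8, 293.3, 399.6, 316.4], 'p': 0.68}, {'extent': [157.2, 245.8, 246.9, 339.5], 'p': 0.58}]
{'xy': [386.7, 301.5], 'p': 0.69} [ 0.45599993 -0.16846962  0.006     ]
{'xy': [208.6, 275.2], 'p': 0.65} [0.52578261 0.25883636 0.006     ]
delta [ 0.1426 -0.4077  0.1459] [-0.0005 -0.0031 -0.0001] t 22.95 rows>= 10.9
```

```bash
python3 -m jog '0.065 0.005 -0.015 0 0 0 0;0.065 0.016 -0.045 0 0 0 0;0.065 0.029 -0.083 0 0 0 0;0.065 0.042 -0.121 0 0 0 0;0.065 0.055 -0.159 0 0 0 0;0.065 0.068 -0.197 0 0 0 0;0.065 0.082 -0.235 0 0 0 0;0.065 0.095 -0.273 0 0 0 0;0.065 0.108 -0.31 0 0 0 0;0.065 0.12 -0.345 0 0 0 0;0.065 0.131 -0.375 0 0 0 0;0.065 0.139 -0.397 0.005 0 0 0;0.065 0.1426 -0.4077 0.02 0 0 0;0.065 0.1426 -0.4077 0.045 0 0 0;0.065 0.1426 -0.4077 0.075 0 0 0;0.065 0.1426 -0.4077 0.105 0 0 0;0.065 0.1426 -0.4077 0.13 0 0 0;0.065 0.1426 -0.4077 0.142 0 0 0;0.065 0.1426 -0.4077 0.1455 0 0 0;0.065 0.1426 -0.4077 0.1455 0 0 0'
python3 -m jog '0.065 0 0 0 0 0 0;0.03 0 0 0 0 0 0;0.03 0 0 0 0 0 0;0.03 0 0 0 0 0 0;0.03 0 0 0 0 0 0;0.03 0 0 0 0 0 0' 25
python3 - <<'E'
from h import *
delta([.435,.2416,.215],down(np.radians(100.1)))
E
```

```text
t: 24.62
tool_pos: [0.4521, -0.1686, 0.0722]
tool_rot: [0.276, -3.126, -0.003]
contact_force: [-0.2, -0.2, 0.4]
opening: 0.0646
grip_force: 0.0
t: 25.12
tool_pos: [0.4548, -0.1699, 0.0758]
tool_rot: [-0.276, 3.126, -0.004]
contact_force: [0.3, -0.4, 6.8]
opening: 0.0418
grip_force: 25.4
delta [-0.0531  0.4082 -0.1401] [-0.0026  0.0029  0.    ] t 25.1167 rows>= 10.4
```

```bash
python3 -m jog '0.03 0 0 -0.01 0 0 0;0.03 0 0 -0.03 0 0 0;0.03 0 0 -0.055 0 0 0;0.03 -0.001 0.008 -0.085 0 0 0;0.03 -0.003 0.025 -0.115 0 0 0;0.03 -0.006 0.05 -0.135 0 0 0;0.03 -0.01 0.082 -0.142 0 0 0;0.03 -0.015 0.118 -0.142 0 0 0;0.03 -0.02 0.154 -0.142 0 0 0;0.03 -0.024 0.19 -0.142 0 0 0;0.03 -0.029 0.226 -0.142 0 0 0;0.03 -0.033 0.262 -0.142 0 0 0;0.03 -0.038 0.298 -0.142 0 0 0;0.03 -0.042 0.332 -0.142 0 0 0;0.03 -0.046 0.362 -0.142 0 0 0;0.03 -0.049 0.385 -0.142 0 0 0;0.03 -0.051 0.4 -0.142 0 0 0;0.03 -0.051 0.408 -0.142 0 0 0;0.03 -0.051 0.408 -0.142 0 0 0;0.03 -0.051 0.408 -0.142 0 0 0'
python3 -m jog '0.03 0 0 0.02 0 0 0;0.03 0 0 0.045 0 0 0;0.03 0 0 0.07 0 0 0;0.03 0 0 0.09 0 0 0;0.03 0 0 0.107 0 0 0;0.03 0 0 0.118 0 0 0;0.03 0 0 0.123 0 0 0;0.03 0 0 0.125 0 0 0;0.03 0 0 0.127 0 0 0;0.03 0 0 0.129 0 0 0;0.03 0 0 0.129 0 0 0;0.03 0 0 0.129 0 0 0'
```

```text
t: 26.78
tool_pos: [0.4318, 0.2412, 0.2157]
tool_rot: [0.277, -3.129, 0.001]
contact_force: [-0.2, -0.6, -0.5]
opening: 0.0421
grip_force: 25.7
t: 27.78
tool_pos: [0.4326, 0.2418, 0.0876]
tool_rot: [-0.276, 3.128, 0.0]
contact_force: [0.5, -0.2, -0.5]
opening: 0.0422
grip_force: 25.7
```

```bash
python3 -m jog '0.03 0 0 0.0015 0 0 0;0.03 0 0 0.003 0 0 0;0.03 0 0 0.0045 0 0 0;0.03 0 0 0.006 0 0 0;0.03 0 0 0.006 0 0 0'
python3 -m jog '0.03 0 0 0.0007 0 0 0;0.03 0 0 0.0014 0 0 0;0.03 0 0 0.002 0 0 0;0.03 0 0 0.002 0 0 0'
```

```text
t: 28.2
tool_pos: [0.4328, 0.2418, 0.0818]
tool_rot: [-0.277, 3.128, 0.0]
contact_force: [-1.6, -0.5, 3.0]
opening: 0.0422
grip_force: 25.9
t: 28.53
tool_pos: [0.4339, 0.242, 0.0818]
tool_rot: [-0.276, 3.126, 0.0]
contact_force: [-2.4, -2.5, 11.4]
opening: 0.042
grip_force: 26.7
```

Contact with the floor. I ease off, release and retreat.

```bash
python3 -m jog '0.03 0 0 -0.001 0 0 0;0.03 0 0 -0.0018 0 0 0;0.046 0 0 -0.0018 0 0 0;0.05 0 0 -0.0018 0 0 0;0.06 0 0 -0.0018 0 0 0;0.065 0 0 -0.0018 0 0 0;0.065 0 0 -0.0018 0 0 0;0.065 0 0 -0.012 0 0 0;0.065 0 0 -0.03 0 0 0;0.065 0 0 -0.06 0 0 0;0.065 0 0 -0.1 0 0 0;0.065 0 0 -0.14 0 0 0;0.065 0 -0.03 -0.17 0 0 0;0.065 0 -0.06 -0.20 0 0 0;0.065 0 -0.09 -0.22 0 0 0;0.065 0 -0.09 -0.22 0 0 0;0.065 0 -0.09 -0.22 0 0 0'
python3 - <<'E'
from h import *
a=cv2.resize(snap("wrist","pics/w9.png"),(400,300));b=cv2.resize(snap("side","pics/s9.png")[200:380,140:380],(400,300),interpolation=2);t=cv2.resize(snap("top","pics/t9.png")[180:380,130:530],(800,300*4//3),interpolation=2)[:300]
cv2.imwrite("pics/c9.png",np.vstack([np.hstack([a,b]),cv2.resize(t,(800,300))])[:,:,::-1])
E
```

```text
t: 29.95
tool_pos: [0.4488, 0.1521, 0.3016]
tool_rot: [-0.272, 3.125, 0.001]
contact_force: [-0.2, -0.2, 0.1]
opening: 0.0651
grip_force: 0.0
```

View pics/c9.png

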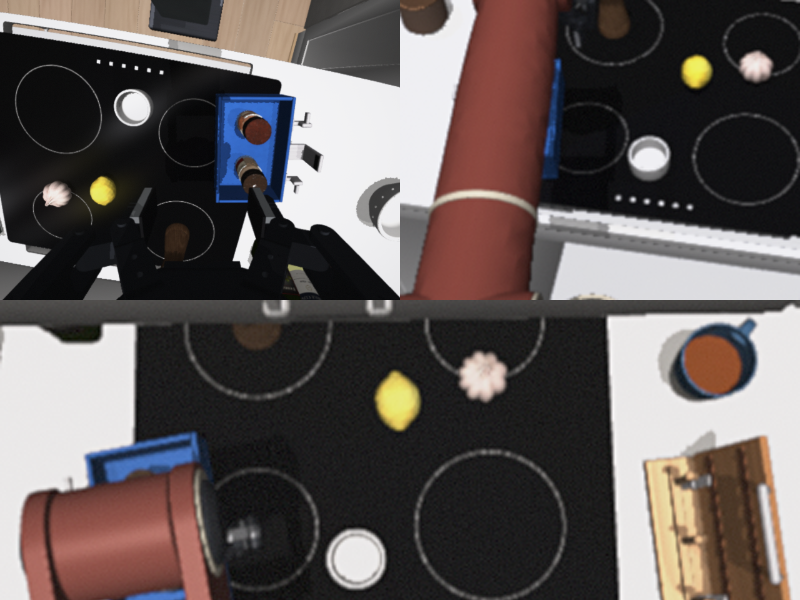

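The wrist view shows both jars upright in the box, with caps at (257,128) and (253,180). The top view shows the lid leaning in the stand slot and the bystanders in place. I hand in.

```bash
python3 -c "
from station import ctrl
print(ctrl.finish_job())"
```

```text
the job is handed in; nothing more can be done
None
```

The lid is standing in the slot of the lid stand, leaning against the pegs, and both jars are upright on the floor of the box. I handed the job in at about 30 s; the hand-in gave no verdict.

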